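# Stack the bookends head to tail

## Robot

A 7-joint arm with a two-finger parallel gripper is mounted at the origin on the work surface. World frame = base frame: x ahead of the robot, y to its left, z up, the work surface at z = 0. Lengths are in m, angles in rad, forces in N, time in s.
With the tool pointing down it reaches from about 0.4 to 0.9 m from the base axis. Payload 5.5 kg.
Tool frame: the origin (TCP) lies at the very end of the fingers, on their centre line; the grasp point (between the pads) lies 19 mm behind it (env.grip_depth is the z of the grasp point in the tool frame, in m); z points along the fingers, y is the direction in which the jaws open and shut (so a half turn about z gives the same grasp; the last joint's range is limited). The gripper opens to 92 mm and grips with 3 to 60 N. Pads are 19 mm wide; open, the fingers measure 130 mm over their backs; the gripper's body (75 mm by 190 mm) begins 47 mm behind the grasp point.
Start: joints at [-0.927, 0.501, -0.427, 1.55, 0.221, 1.138, -0.21], TCP at [0.242, 0.603, 0.191] pointing down, gripper open.
Joint ranges: [-2.88, 2.88], [-0.31, 2.03], [-1.54, 1.56], [0.2, 2.42], [-1.41, 4.55], [0.19, 2.02], [-2.57, 2.57]. Speed limits (rad/s): [2.57, 2.57, 3.14, 3.14, 3.14, 3.14, 3.14].

## Interface

Orientations are given as a rotation vector (axis times angle).
In Python, from cell import env gives the robot as it stands.
- The arm moves only by the shell command python3 -m pendant 'ROWS' [FORCE]. ROWS is JSON, a list that holds one entry, the list of rows, each a list of 7 numbers: the gripper command: -1 is shut, 1 is fully open, values between are in proportion, then the shift along the tool's x, y, z in m, then the turn, a rotation vector about the tool's x, y, z in degrees. In form: [[[fingers, tx, ty, tz, wx, wy, wz], ...]]. A call has 1 to 20 rows; each row shifts and turns the commanded pose from where the row before left it, along the tool's axes as they then stand; what a row does not reach is not made up. A row lasts 1/8 s, in which the tool goes at most 62.5 mm and 10.7 degrees, less where a joint would pass 70% of its speed; a pose out of reach is approached as far as the arm can. A call is refused whole if a number of a shift passes 0.0625 or a number of a turn 10.7, either way. A call with a gripper value outside its range is refused whole. The fingers move at their own pace and stop on an object; FORCE is the grip in N (left out, the last holds). Time passes only in rows, so rows that do not move let the fingers close. It gives the time, the measured TCP pose, the force and the opening at its end, in the units of the state.
- env.get_obs(): the state, without advancing time (a new reading comes with each control period).
- env.grab_frame(name): name is "scene" or "top" or "wrist"; returns (picture, depth): 480x640x3 uint8, blue, green, red; 480x640 float32, m along the optical axis (not along the pixel's ray), 0 where there is no reading.
- env.camera_info(name): a dict with "fovy" (degrees; the focal length in pixels is half the picture's height over the tangent of half this angle, whatever the lens; pixels are square), "cx", "cy" (the principal point, pixels), "k1" (the pictures are not rectified: a ray, as slopes to the right and down, at radius r is drawn at 1 + k1 r^2 times it, then the intrinsics apply), "R" (3x3) and "t" (3): a world point X has camera coordinates R X + t; the wrist camera has in their place "mount" (4x4, takes a point from camera to tool coordinates, whose origin is the TCP and whose axes are the flange's). Camera axes: x right, y down, z forward; pixel columns grow to the right and rows downward; lengths in m; the calibration is good to about 2 mm. A picture is of the moment at which its call begins: read the wrist's pose just before it. camera_info takes no time and is no camera call.
- env.finish_job(): hands the job in, once; it reports no verdict.
The state is a dict: "clock": time; "joints": joint angles; "dq": joint speeds; "tau": joint torques, N m; "tool_pos": TCP position; "ee_rot": TCP orientation; "force": force on the tool from outside, world axes, zero at the start; "moment": the same for the moment, N m; "gripper_width": finger opening in m.
Only numpy, scipy, OpenCV 4.12 (cv2) and the standard library are available. Lean on these libraries where they do the work, as an engineer would, in place of code of your own. Each camera call takes 0.05 s, during which the arm holds its last target.

## Task

Pack the set of three wooden L-shaped bookends into one balanced pile: set the medium one flat on the foot of the large one, turned the opposite way so that its upright stands over the large one's toe end, then set the small one flat on the medium one's foot, turned round again so that it faces the same way as the large one. Keep each foot square with and centred on the foot below it and leave the large bookend where it stands. The three-panel letter rack of the same wood is not part of the set.

Things in the scene. Friction and masses are not known exactly. Their poses are not given: they have to be found in the camera images.
- large: largest of three brown wooden L-shaped bookends, 0.4 kg: foot 180 x 100 x 12 mm, an upright plate 12 mm thick, 100 mm wide across one end, its top 90 mm above the underside. Origin: underside below the middle of the upright's thickness and width; x runs along the foot to the toe (toe edge at x = 174 mm, foot's middle at 84 mm), z up. Foot down on the table, toe roughly to +y.
- medium: middle-sized of three brown wooden L-shaped bookends, 0.22 kg: foot 130 x 90 x 12 mm, an upright plate 12 mm thick, 90 mm wide across one end, its top 80 mm above the underside. Origin: underside below the middle of the upright's thickness and width; x runs along the foot to the toe (toe edge at x = 124 mm, foot's middle at 59 mm), z up. Foot down on the table, beside the large one; pinch the upright's thickness from above.
- small: smallest of three brown wooden L-shaped bookends, 0.13 kg: foot 70 x 80 x 12 mm, an upright plate 12 mm thick, 80 mm wide across one end, its top 75 mm above the underside. Origin: underside below the middle of the upright's thickness and width; x runs along the foot to the toe (toe edge at x = 64 mm, foot's middle at 29 mm), z up. Foot down on the table, beside the large one; pinch the upright's thickness from above.
Things that resemble listed ones, but are neither listed nor needed, are in the scene too. Leave any green or red look-alike of the small alone.

How it is judged:
On the way:
1. the medium bookend rests flat on the large one's foot, turned the opposite way, and is let go (x of large in the frame of medium between 0.123 and 0.163 m and y of large in the frame of medium between -0.025 and 0.025 m and z of large in the frame of medium between -0.016 and -0.008 m and angle between the x axis of medium and the x axis of large, either way round below 0.21 rad and angle between medium's own z axis and vertical below 0.06 rad and linear speed of medium below 0.03 m/s and contact force between the fingers and medium below 0.1 N), for 0.2 s.
At the end, for the whole second after the job is handed in: Medium flat on the large foot, small flat on the medium foot, each facing opposite to the one below, square within 12 degrees, flat within 3; uprights of the pairs 123-163 and 70-106 mm apart along, lower upright within 25 mm sideways; all at rest; large one moved under 30 mm (x of large in the frame of medium between 0.123 and 0.163 m and y of large in the frame of medium between -0.025 and 0.025 m and z of large in the frame of medium between -0.016 and -0.008 m and angle between the x axis of medium and the x axis of large, either way round below 0.21 rad and angle between each of medium, small, large's own z axis and vertical below 0.06 rad and linear speed of each of medium, small, large below 0.03 m/s and x of medium in the frame of small between 0.07 and 0.106 m and y of medium in the frame of small between -0.025 and 0.025 m and z of medium in the frame of small between -0.016 and -0.008 m and angle between the x axis of small and the x axis of medium, either way round below 0.21 rad and distance of large from where it was at the start of the episode below 0.03 m); the robot touches nothing.
It also fails if it takes over 61 s, if anything falls off the work surface, if the arm or the gripper's body presses on something with over 40 N, if the wrist force passes 120 N, or if a joint passes its speed limit or range.

## Working session

There is one attempt and no reset: what is moved stays moved. The work goes in short steps, Python scripts to look and compute and a shell command to move; the robot and the scene stay as the last step left them, time stands still between calls to the robot, and variables do not carry over. Pictures are saved under pics/ and viewed, and the job is handed in when it is done.

```bash
mkdir -p pics; ls
cat > h.py <<'E'
import numpy as np,cv2
from cell import env
from scipy.spatial.transform import Rotation as Ro
def cam(n):
    c=env.camera_info(n);o=env.get_obs()
    f=240/np.tan(np.radians(c["fovy"])/2)
    if "mount" in c:
        M=np.array(c["mount"]);T=np.eye(4);T[:3,:3]=Ro.from_rotvec(o["ee_rot"]).as_matrix();T[:3,3]=o["tool_pos"];W=T@M
    else:
        R=np.array(c["R"]);t=np.array(c["t"]);W=np.eye(4);W[:3,:3]=R.T;W[:3,3]=-R.T@t
    K=np.array([[f,0,c["cx"]],[0,f,c["cy"]],[0,0,1]])
    return K,np.array([c["k1"],0,0,0.]),W
def cloud(n):
    K,d,W=cam(n);im,dep=env.grab_frame(n)
    u,v=np.meshgrid(np.arange(640.),np.arange(480.))
    p=cv2.undistortPoints(np.stack([u.ravel(),v.ravel()],1)[:,None],K,d)[:,0].reshape(480,640,2)
    P=np.dstack([p*dep[...,None],dep])@W[:3,:3].T+W[:3,3]
    P[dep==0]=np.nan
    return im,P
E
python3 - <<'E'
from h import *
print(env.get_obs()); print(env.grip_depth)
for n in("top","scene","wrist"):
    im,P=cloud(n);cv2.imwrite(f"pics/{n}0.png",im);np.savez(f"{n}0.npz",im=im,P=P)
E
```

```text
pics
{'clock': 0.0, 'joints': array([-0.92677391,  0.5018357 , -0.42678219,  1.55146202,  0.22082681,
        1.1382776 , -0.21035502]), 'dq': array([ 1.07049130e-03, -1.52721892e-03, -1.60699485e-03,  1.64342528e-03,
        9.61106234e-04, -1.16859980e-03,  7.36633837e-05]), 'tau': array([-5.29126355e-04, -5.66589689e+01, -5.81639796e+00, -2.79106182e+01,
       -6.86620572e-02,  3.06328875e-02,  1.92751277e-04]), 'tool_pos': array([0.24136105, 0.60270092, 0.19008023]), 'ee_rot': array([-5.94501493e-01, -3.08441947e+00,  2.95165001e-03]), 'force': array([-0.23191101, -0.1867193 , -0.70068164]), 'moment': array([0.0012198 , 0.01239482, 0.03282285]), 'gripper_width': 0.09165356058553628}
-0.0188
```

View pics/top0.png

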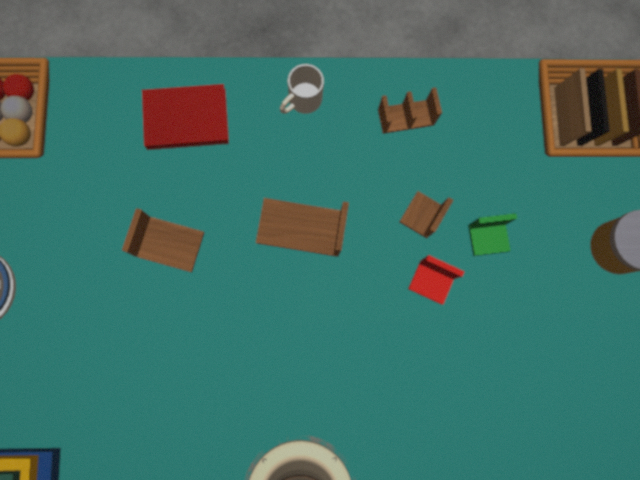

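View pics/scene0.png

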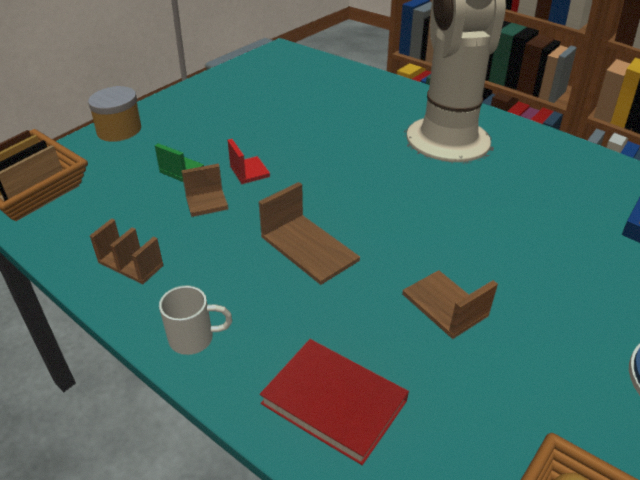

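View pics/wrist0.png

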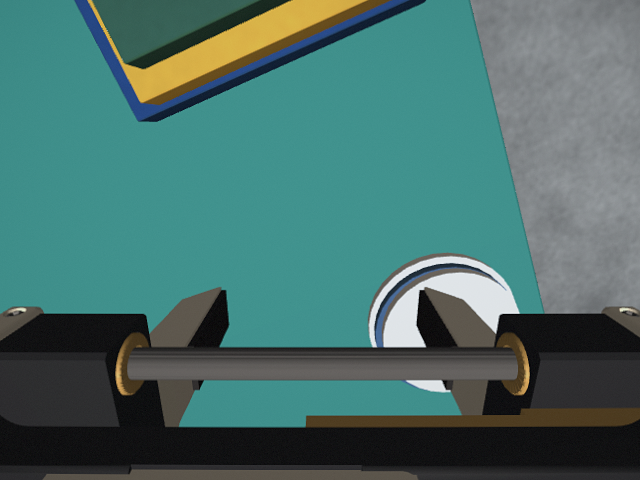

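Candidates (top view): large = brown L at (302,227). Medium = brown L at (163,240). Small = brown L at (428,213). Look-alikes: green L (490,235), red L (436,280) and the brown three-panel rack (410,112), none of them in the set. I'll check the sizes in a crop and with the depth data.

```bash
cat >> h.py <<'E'
DIM=dict(large=(.18,.1,.09),medium=(.13,.09,.08),small=(.07,.08,.075))
def wood(im):
    h=cv2.cvtColor(im,cv2.COLOR_BGR2HSV)
    return (h[...,0]>4)&(h[...,0]<18)&(h[...,1]>70)&(h[...,1]<210)
def fit(P,z0=0.,yaw0=None):
    """P: wood points (N,3). foot top at z0+.012"""
    foot=P[np.abs(P[:,2]-z0-.012)<.007]
    up=P[P[:,2]>z0+.03]
    r=cv2.minAreaRect(foot[:,:2].astype(np.float32)*1000)
    return r,foot,up
E
python3 - <<'E'
from h import *
for n in ("top","scene"):
    d=np.load(f"{n}0.npz");im,P=d["im"],d["P"]
    m=wood(im)&np.isfinite(P[...,2])&(P[...,2]>.004)&(P[...,2]<.12)
    m=cv2.morphologyEx(m.astype(np.uint8),cv2.MORPH_OPEN,np.ones((2,2)))
    k,l,s,c=cv2.connectedComponentsWithStats(m)
    for i in range(1,k):
        if s[i,4]<150: continue
        Q=P[l==i]
        r,f,u=fit(Q)
        t=u[u[:,2]>np.percentile(u[:,2],97)-.008] if len(u) else u
        rt=cv2.minAreaRect(t[:,:2].astype(np.float32)*1000) if len(t)>3 else None
        print(n,c[i].round(),s[i,4],"foot",np.round(np.hstack([r[0],r[1],r[2]]),1),"zf",np.median(f[:,2]).round(4),"top z",Q[:,2].max().round(3),"toprect",None if rt is None else np.round(np.hstack([rt[0],rt[1],rt[2]]),1))
im=np.load("top0.npz")["im"]
cv2.imwrite("pics/crop0.png",cv2.resize(im[170:310,100:540],None,fx=1.8,fy=1.8,interpolation=cv2.INTER_CUBIC))
E
```

```text
top [ 29. 106.] 2725 foot [804.2 606.5  72.2 164.6  83.5] zf 0.0107 top z nan toprect [7.964e+02 5.817e+02 2.197e+02 1.014e+02 4.000e-01]
top [585. 107.] 6791 foot [ 800.9 -665.1  184.5  154.4   89.4] zf 0.0114 top z nan toprect [ 799.4 -663.3  135.2  143.    89.3]
top [411. 114.] 1628 foot [ 798.9 -246.7   59.4  113.7    9.8] zf 0.0105 top z nan toprect [ 796.9 -245.3   55.6  120.4    8.8]
top [425. 215.] 1215 foot [ 573.8 -268.3   59.4   80.6   59.3] zf 0.0125 top z nan toprect [ 556.5 -294.4   12.2   77.1   57.5]
top [303. 228.] 3764 foot [546.   -4.7 170.3  98.2  80.2] zf 0.0124 top z nan toprect [530.7 -88.4  12.   95.8  80.1]
top [163. 242.] 2950 foot [510.2 272.1 121.   87.9  73.8] zf 0.0125 top z nan toprect [527.2 331.5  10.1  86.8  74.6]
scene [543.   8.] 196 foot [-1139.1  -171.6    38.4    53.8     8.1] zf 0.0106 top z nan toprect [-1141.9  -165.6    33.5    20.4    79.5]
scene [613.  21.] 1289 foot [-1178.4    73.8   260.4   165.2    42.9] zf 0.0124 top z nan toprect [-1169.3   109.8   136.7   180.2     6.1]
scene [ 39. 177.] 4337 foot [ 812.6 -557.8   94.6  185.8   59. ] zf 0.0144 top z nan toprect [ 799.1 -657.9  133.   141.8   89.8]
scene [205. 191.] 1617 foot [ 576.3 -263.8   68.    77.3   57.1] zf 0.0121 top z nan toprect [ 559.7 -288.6   13.9   76.2   54.9]
scene [303. 237.] 4575 foot [550.5   0.6 175.5 101.4  79.9] zf 0.0124 top z nan toprect [536.4 -82.8   8.7  99.2  79.9]
scene [127. 253.] 2547 foot [ 802.3 -238.5   60.7  118.3    9.8] zf 0.0102 top z nan toprect [ 802.  -239.2   61.7  116.9   10.3]
scene [452. 303.] 3268 foot [515.7 281.  128.8  93.   73.6] zf 0.0118 top z nan toprect [532.5 336.2  14.1  89.1  72.6]
scene [570. 463.] 2583 foot [723.4 571.7   3.    4.3  33.3] zf 0.0184 top z nan toprect [708.7 585.2  69.3 155.   33.2]
```

View pics/crop0.png

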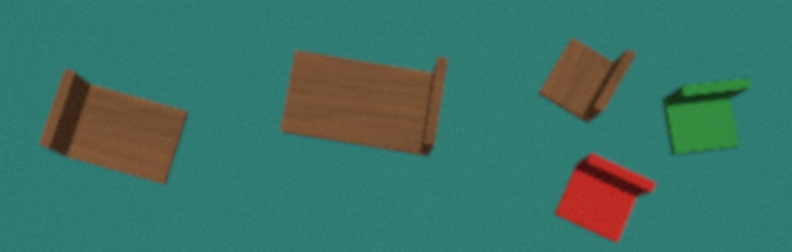

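The crop confirms the choice: three brown Ls, with the medium's upright at its left end, the large's and small's at their right ends, and green and red beside the small. Measured foot sizes match the listed ones.

```bash
cat >> h.py <<'E'
def go(x,y,z,yaw=None):
    """rows needed: shift in current tool axes, then turn about tool z (deg); yaw = world yaw of tool y"""
    o=env.get_obs();R=Ro.from_rotvec(o["ee_rot"]).as_matrix()
    d=R.T@(np.array([x,y,z])-o["tool_pos"])
    a=np.degrees(np.arctan2(R[1,1],R[0,1]))
    w=0 if yaw is None else -((yaw-a+90)%180-90)
    print("shift mm",(d*1000).round(1),"turn wz",round(w,1),"tool y yaw",round(a,1),"tilt",np.degrees(np.arccos(-R[2,2])).round(2))
E
python3 - <<'E'
from h import *
go(.530,.334,.19,73.6)
E
```

```text
shift mm [-367.9 -142.4    0.5] turn wz -5.4 tool y yaw 68.2 tilt 0.09
```

```bash
python3 -m pendant '[[[1,-0.02,-0.008,0,0,0,0],[1,-0.044,-0.017,0,0,0,0],[1,-0.044,-0.017,0,0,0,0],[1,-0.044,-0.017,0,0,0,0],[1,-0.044,-0.017,0,0,0,0],[1,-0.044,-0.017,0,0,0,0],[1,-0.044,-0.017,0,0,0,0],[1,-0.044,-0.017,0,0,0,0],[1,-0.04,-0.0154,0,0,0,0],[1,0,0,0,0,0,-5.4],[1,0,0,0,0,0,0]]]' 30
python3 - <<'E'
from h import *
go(.530,.334,.19,73.6)
im,P=cloud("wrist");cv2.imwrite("pics/w1.png",im);np.savez("w1.npz",im=im,P=P)
E
```

```text
clock: 1.52
tool_pos: [0.5311, 0.3322, 0.1909]
ee_rot: [-0.454, -3.108, 0.001]
force: [-0.3, 0.1, 0.3]
gripper_width: 0.0917
shift mm [1.5 1.4 0.9] turn wz -0.2 tool y yaw 73.4 tilt 0.04
```

View pics/w1.png

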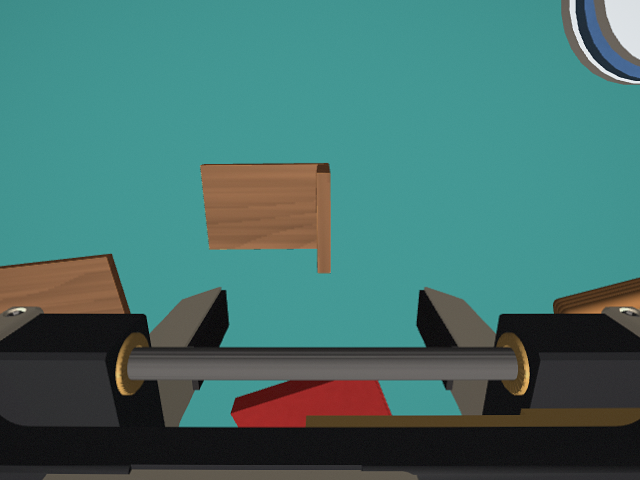

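The wrist view shows the medium at (265,205) with its upright's top edge at (323,220), square with the jaws. The red book below is out of the way. I'll measure it from here.

```bash
cat >> h.py <<'E'
def comps(im,P,zmax=.13,lim=(.3,.75,-.45,.5),zmin=.006):
    with np.errstate(invalid="ignore"):
        m=wood(im)&np.isfinite(P[...,2])&(P[...,2]>zmin)&(P[...,2]<zmax)&(P[...,0]>lim[0])&(P[...,0]<lim[1])&(P[...,1]>lim[2])&(P[...,1]<lim[3])
    m=cv2.morphologyEx(m.astype(np.uint8),cv2.MORPH_OPEN,np.ones((2,2)))
    k,l,s,c=cv2.connectedComponentsWithStats(m)
    for i in range(1,k):
        if s[i,4]<200: continue
        Q=P[l==i];Q=Q[np.isfinite(Q[:,2])]
        r,f,u=fit(Q)
        t=u[u[:,2]>np.percentile(u[:,2],98)-.006] if len(u)>20 else u
        rt=cv2.minAreaRect(t[:,:2].astype(np.float32)*1000) if len(t)>3 else None
        print(c[i].round(),s[i,4],"foot",np.round(np.hstack([r[0],r[1],r[2]]),1),"zf",np.median(f[:,2]).round(4),"topz",Q[:,2].max().round(3),"toprect",None if rt is None else (np.round(np.hstack([rt[0],rt[1],rt[2]]),1)))
E
python3 - <<'E'
from h import *
d=np.load("w1.npz");comps(d["im"],d["P"])
K,D,W=cam("wrist");print(W.round(3))
E
```

```text
[270. 208.] 10894 foot [514.1 269.1 116.5  90.1  73.4] zf 0.0119 topz 0.082 toprect [530.9 331.3  11.7  89.4  73.7]
[ 64. 288.] 5949 foot [530.9  18.4 144.8  71.9  71.9] zf 0.0119 topz 0.299 toprect [477.2 273.9  35.    1.6  72.1]
[[ 0.286  0.911  0.298  0.45 ]
 [ 0.958 -0.272 -0.089  0.356]
 [-0.     0.311 -0.95   0.384]
 [ 0.     0.     0.     1.   ]]
```

```bash
python3 -m pendant '[[[1,0,-0.001,0.03,0,0,-0.2],[1,0,0,0.04,0,0,0],[1,0,0,0.04,0,0,0],[0.2,0,0,0.028,0,0,0],[0,0,0,0.010,0,0,0],[-0.3,0,0,0,0,0,0],[-1,0,0,0,0,0,0],[-1,0,0,0,0,0,0],[-1,0,0,0,0,0,0],[-1,0,0,0,0,0,0]]]' 30
python3 - <<'E'
from h import *
go(.5306,.332,.042,73.7)
E
```

```text
clock: 2.82
tool_pos: [0.5302, 0.3336, 0.0435]
ee_rot: [0.443, 3.11, 0.0]
force: [-0.2, 0.2, -0.3]
gripper_width: 0.0263
shift mm [-0.8 -1.4  1.5] turn wz 0.1 tool y yaw 73.8 tilt 0.03
```

```bash
python3 -m pendant '[[[-1,0,0,0,0,0,0],[-1,0,0,0,0,0,0],[-1,0,0,0,0,0,0],[-1,0,0,0,0,0,0]]]' 30
python3 -m pendant '[[[-1,0,0,-0.01,0,0,0],[-1,0,0,-0.03,0,0,0],[-1,0,0,-0.03,0,0,0],[-1,0,0,0,0,0,0]]]' 30
python3 - <<'E'
from h import *
for n in("wrist","top","scene"):
    im,P=cloud(n);cv2.imwrite(f"pics/{n}2.png",im);np.savez(f"{n}2.npz",im=im,P=P);print(n);comps(im,P,zmax=.16)
go(.558,.055,.0545,80)
E
```

```text
clock: 3.32
tool_pos: [0.53, 0.3336, 0.0431]
ee_rot: [-0.443, -3.11, -0.0]
force: [-0.7, -0.2, 1.0]
gripper_width: 0.0099
clock: 3.82
tool_pos: [0.5321, 0.3352, 0.1167]
ee_rot: [0.442, 3.106, 0.006]
force: [-0.7, 0.3, -0.1]
gripper_width: 0.0007
wrist
[257. 223.] 16319 foot [514.3 279.1 128.4  90.3  74.2] zf 0.0119 topz 0.161 toprect [523.6 337.2   1.8   7.2   5.3]
[ 45. 310.] 2530 foot [543.6  54.7  61.8  68.1  79.2] zf 0.0116 topz 0.23 toprect [480.  271.4  24.6   2.4  57.5]
top
[425. 215.] 1219 foot [ 572.6 -269.3   61.6   79.    58.2] zf 0.0128 topz 0.08 toprect [ 556.5 -294.5   12.2   77.3   57.9]
[303. 228.] 3759 foot [545.1  -9.5 180.8  98.5  79.9] zf 0.0125 topz 0.098 toprect [530.3 -88.2  11.9  94.6  80.1]
[170. 247.] 2132 foot [509.2 276.2 120.2  87.7  74.3] zf 0.0126 topz 0.083 toprect [506.9 340.   11.2   7.5  39.7]
scene
[205. 190.] 1596 foot [ 576.6 -263.9   67.3   78.3   58.4] zf 0.0119 topz 0.078 toprect [ 560.5 -287.8   12.8   75.2   55.2]
[303. 237.] 4503 foot [5.504e+02 2.000e-01 1.759e+02 1.014e+02 7.960e+01] zf 0.0124 topz 0.094 toprect [535.9 -83.4   8.6  97.5  79.5]
[454. 304.] 3228 foot [515.7 285.5 128.9  92.6  73.5] zf 0.0119 topz 0.084 toprect [531.9 341.4  13.2  89.6  71.1]
shift mm [-104.9 -259.1   58.4] turn wz -6.2 tool y yaw 73.8 tilt 0.04
```

View pics/wrist2.png

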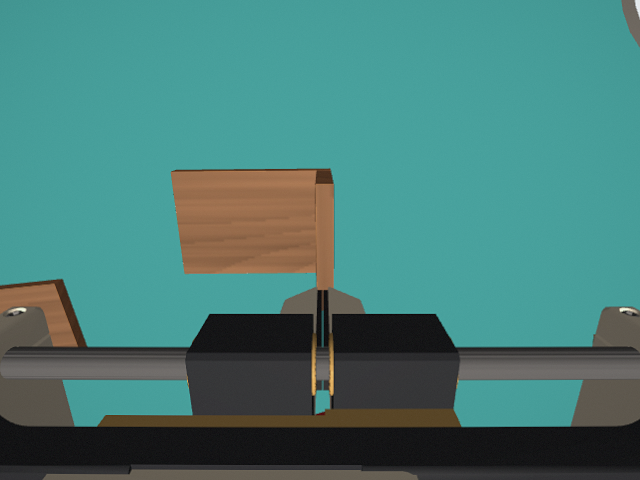

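View pics/scene2.png

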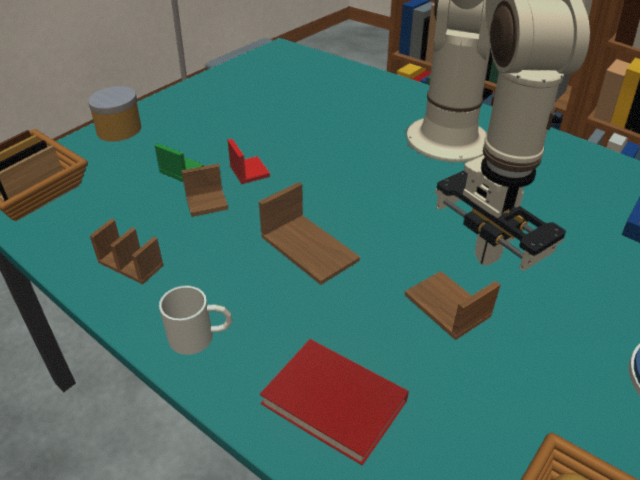

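The grasp missed: the fingers shut to 0.7 mm, and the scene view shows the medium still on the table at (452,303) with the gripper nearer the robot. I'll project the reported TCP into both views to find the mismatch.

Run:
```python
from h import *
o=env.get_obs();print(o["tool_pos"],o["ee_rot"])
for n in("wrist","scene","top"):
    K,D,W=cam(n);R=W[:3,:3].T;t=-R@W[:3,3]
    for X in (o["tool_pos"],o["tool_pos"]*[1,1,0],o["tool_pos"]+[0,0,.05]):
        print(n,cv2.projectPoints(np.array([X]),cv2.Rodrigues(R)[0],t,K,D)[0].ravel().round(1))
print(env.camera_info("wrist"))
im=np.load("scene2.npz")["im"];P=np.load("scene2.npz")["P"]
print(P[255:264:2,488].round(3))
cv2.imwrite("pics/sc2.png",cv2.resize(im[150:350,380:580],None,fx=3,fy=3))
```

```text
[0.52963087 0.33314444 0.11278747] [-4.43040443e-01 -3.10974470e+00  9.03133273e-04]
wrist [325.4 275.7]
wrist [324.4 223.9]
wrist [326.2 320.5]
scene [479.6 277.3]
scene [467.2 324.4]
scene [485.5 253.9]
top [126.4 226.2]
top [143.2 236.7]
top [117.7 220.7]
{'fovy': 66.56240556205088, 'cx': 322.20512517673524, 'cy': 242.28746007027402, 'k1': -0.00830225497449921, 'mount': array([[-4.52925548e-04, -9.50241691e-01, -3.11513280e-01,
         8.35944921e-02],
       [ 9.99999895e-01, -4.51441811e-04, -7.68720681e-05,
        -1.79012763e-03],
       [-6.75830752e-05, -3.11513282e-01,  9.50241796e-01,
        -1.93394777e-01],
       [ 0.00000000e+00,  0.00000000e+00,  0.00000000e+00,
         1.00000000e+00]])}
[[0.543 0.341 0.175]
 [0.544 0.342 0.172]
 [0.543 0.343 0.168]
 [0.544 0.344 0.165]
 [0.546 0.345 0.162]]
```

View pics/sc2.png

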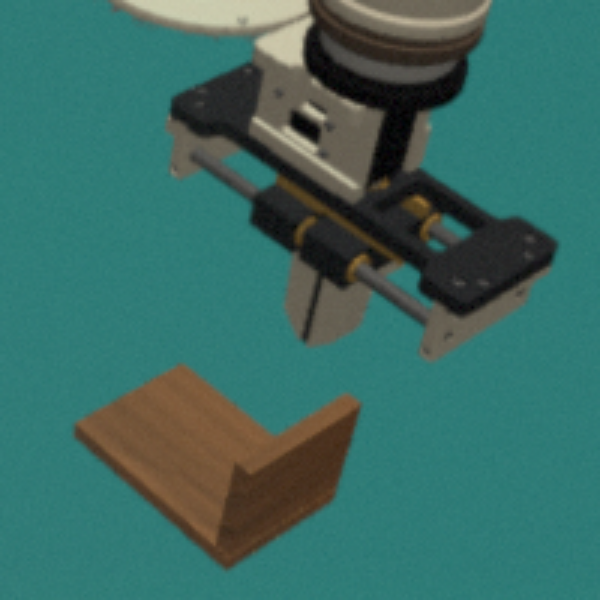

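View pics/top2.png

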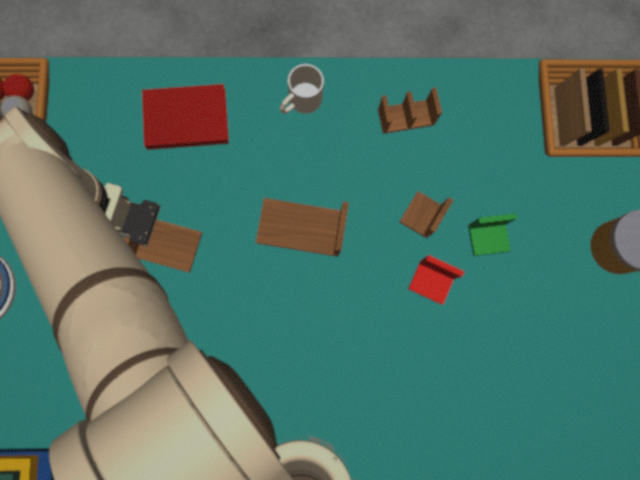

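Run:
```python
from h import *
P=np.load("scene2.npz")["P"]
for v in range(240,280,3): print(v,[tuple(P[v,u].round(3)) for u in (480,484,490)])
P=np.load("wrist2.npz")["P"]
for v in range(280,312,4): print(v,[tuple(P[v,u].round(3)) for u in (300,315,335,350)])
```

```text
240 [(np.float64(0.537), np.float64(0.322), np.float64(0.19)), (np.float64(0.538), np.float64(0.328), np.float64(0.193)), (np.float64(0.568), np.float64(0.347), np.float64(0.224))]
243 [(np.float64(0.536), np.float64(0.323), np.float64(0.184)), (np.float64(0.54), np.float64(0.33), np.float64(0.191)), (np.float64(0.571), np.float64(0.348), np.float64(0.221))]
246 [(np.float64(0.537), np.float64(0.324), np.float64(0.179)), (np.float64(0.538), np.float64(0.33), np.float64(0.183)), (np.float64(0.543), np.float64(0.341), np.float64(0.192))]
249 [(np.float64(0.54), np.float64(0.326), np.float64(0.176)), (np.float64(nan), np.float64(nan), np.float64(nan)), (np.float64(0.545), np.float64(0.343), np.float64(0.189))]
252 [(np.float64(0.541), np.float64(0.328), np.float64(0.172)), (np.float64(0.54), np.float64(0.333), np.float64(0.174)), (np.float64(0.542), np.float64(0.343), np.float64(0.18))]
255 [(np.float64(0.54), np.float64(0.328), np.float64(0.165)), (np.float64(0.542), np.float64(0.335), np.float64(0.17)), (np.float64(0.542), np.float64(0.344), np.float64(0.176))]
258 [(np.float64(0.54),
[... 2636 characters left out ...]
519), np.float64(0.327), np.float64(0.166)), (np.float64(0.521), np.float64(0.333), np.float64(0.166)), (np.float64(0.523), np.float64(0.341), np.float64(0.166)), (np.float64(0.525), np.float64(0.348), np.float64(0.166))]
304 [(np.float64(0.519), np.float64(0.327), np.float64(0.17)), (np.float64(0.521), np.float64(0.333), np.float64(0.169)), (np.float64(0.523), np.float64(0.341), np.float64(0.17)), (np.float64(0.525), np.float64(0.347), np.float64(0.17))]
308 [(np.float64(0.519), np.float64(0.327), np.float64(0.173)), (np.float64(0.521), np.float64(0.333), np.float64(0.174)), (np.float64(0.524), np.float64(0.341), np.float64(0.173)), (np.float64(0.525), np.float64(0.347), np.float64(0.173))]
```

Both depth clouds agree that the fingertips end at z≈0.152 when the reported TCP is at 0.113. The physical tip is about 38 mm behind the reported TCP, so I closed right at the top edge and nudged the medium about 5 mm. I'll descend 38 mm lower, watching the force.

```bash
python3 - <<'E'
from h import *
go(.5306,.3363,.009,74.0)
E
python3 -m pendant '[[[0.6,0,0,0,0,0,0],[0.6,0,0.003,0,0,0,0],[0.6,0,0,0,0,0,0],[0.6,0,0,0,0,0,0]]]' 30
python3 - <<'E'
from h import *
im,P=cloud("wrist");cv2.imwrite("pics/w3.png",im);comps(im,P)
# fingertip rows
with np.errstate(invalid="ignore"):
    for a,b in((180,300),(345,470)):
        Q=P[270:340,a:b].reshape(-1,3);Q=Q[(Q[:,2]>.1)]
        print(np.nanmin(Q[:,2]),np.median(Q[Q[:,2]<np.nanmin(Q[:,2])+.006],0))
print(env.get_obs()["gripper_width"],env.get_obs()["tool_pos"])
E
```

```text
shift mm [-1.000e-01  3.400e+00  1.038e+02] turn wz -0.2 tool y yaw 73.8 tilt 0.04
clock: 4.47
tool_pos: [0.5307, 0.3365, 0.1128]
ee_rot: [-0.443, -3.11, 0.0]
force: [0.2, -0.5, -0.2]
gripper_width: 0.0361
[258. 228.] 16833 foot [514.1 278.7 127.9  90.1  74.3] zf 0.0119 topz 0.082 toprect [529.9 335.6  11.5  89.9  74.2]
[ 44. 311.] 2145 foot [541.9  56.4  58.9  64.3  79.1] zf 0.0115 topz 0.227 toprect [479.4 272.3  23.8   2.7  57.7]
0.14687764648726206 [0.51718312 0.31751033 0.15109168]
0.1480493739440294 [0.52794802 0.35545744 0.15199465]
0.039957527446360115 [0.5307421  0.33640209 0.11293806]
```

View pics/w3.png

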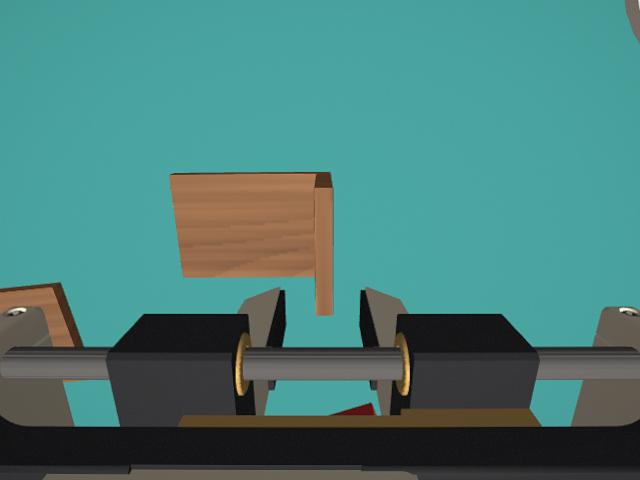

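The upright (323,250) is centred between the jaws. Descending.

```bash
python3 -m pendant '[[[0.6,0,-0.001,0.03,0,0,0],[0.6,0,0,0.03,0,0,0],[0.6,0,0,0.025,0,0,0],[0.6,0,0,0.012,0,0,0],[0.3,0,0,0.006,0,0,0],[0,0,0,0,0,0,0],[-1,0,0,0,0,0,0],[-1,0,0,0,0,0,0],[-1,0,0,0,0,0,0],[-1,0,0,0,0,0,0],[-1,0,0,0,0,0,0],[-1,0,0,0,0,0,0],[-1,0,0,0,0,0,0]]]' 30
python3 -m pendant '[[[-1,0,0,0,0,0,0],[-1,0,0,0,0,0,0],[-1,0,0,0,0,0,0]]]' 30
```

```text
clock: 6.15
tool_pos: [0.5307, 0.3358, 0.0103]
ee_rot: [0.443, 3.11, 0.001]
force: [-0.0, 0.9, 1.2]
gripper_width: 0.0119
clock: 6.52
tool_pos: [0.5307, 0.3358, 0.0103]
ee_rot: [0.443, 3.11, 0.001]
force: [0.3, 1.4, 1.4]
gripper_width: 0.012
```

```bash
python3 -m pendant '[[[-1,0,0,-0.01,0,0,0],[-1,0,0,-0.03,0,0,0],[-1,0,0,-0.03,0,0,0],[-1,0,0,0,0,0,0],[-1,0,0,0,0,0,0]]]' 35
python3 - <<'E'
from h import *
im,P=cloud("wrist");cv2.imwrite("pics/w4.png",im);np.savez("w4.npz",im=im,P=P)
for z0 in (.07,):
    with np.errstate(invalid="ignore"): m=wood(im)&(P[...,2]>z0-.01)&(P[...,2]<.145)
    m[:, :150]=0
    Q=P[m];print(len(Q));h,e=np.histogram(Q[:,2],30);print(h,e.round(3))
    F=Q[Q[:,2]<z0+.025];r=cv2.minAreaRect(F[:,:2].astype(np.float32)*1000);print(r)
    A=np.c_[F[:,:2],np.ones(len(F))];print(np.linalg.lstsq(A,F[:,2],rcond=None)[0])
    T=Q[Q[:,2]>z0+.071];print(cv2.minAreaRect(T[:,:2].astype(np.float32)*1000))
go(.558,.055,.085,80)
E
```

```text
clock: 7.15
tool_pos: [0.5298, 0.3345, 0.0792]
ee_rot: [-0.443, -3.109, 0.002]
force: [-0.7, -1.2, -2.3]
gripper_width: 0.0121
19722
[  157   142   150  3812 14514    33    22    25    22    21    24    25
    27    27    33    27    32    37    40    38    41    44    52    47
    47    49    54    57    53    70] [0.07  0.073 0.075 0.078 0.08  0.083 0.085 0.088 0.09  0.093 0.095 0.098
 0.1   0.103 0.105 0.108 0.11  0.113 0.115 0.118 0.12  0.123 0.125 0.128
 0.13  0.133 0.135 0.138 0.14  0.143 0.145]
((514.5065307617188, 285.35687255859375), (110.12621307373047, 89.74705505371094), 73.76810455322266)
[ 0.00976001 -0.00036665  0.07596639]
((500.69329833984375, 335.398681640625), (10.424869537353516, 39.337677001953125), 56.56898498535156)
shift mm [-105.5 -260.3   -5.9] turn wz -6.2 tool y yaw 73.8 tilt 0.16
```

View pics/w4.png

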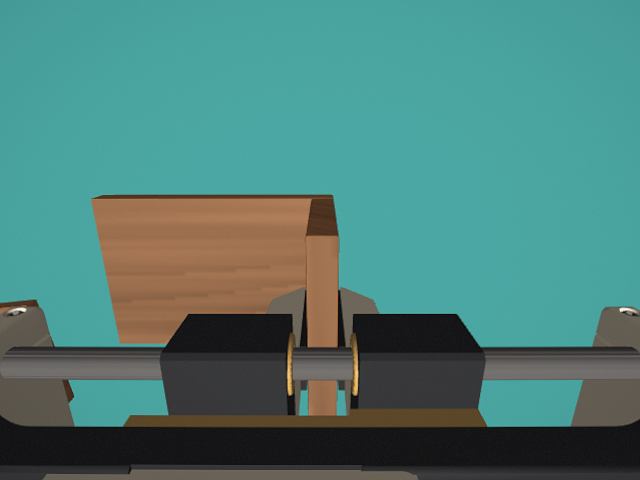

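Medium held flat, underside about 10 mm below the TCP and centred. Lift and turn.

```bash
python3 -m pendant '[[[-1,0,0,-0.015,0,0,-3.1],[-1,0,0,-0.015,0,0,-3.1],[-1,0,0,0,0,0,0]]]' 35
python3 - <<'E'
from h import *
go(.5583,.055,.11,80)
E
```

```text
clock: 7.58
tool_pos: [0.5305, 0.3355, 0.1097]
ee_rot: [-0.275, -3.129, -0.0]
force: [-0.8, 0.2, -1.7]
gripper_width: 0.0118
shift mm [ -76.3 -271.3   -0.3] turn wz -0.0 tool y yaw 80.0 tilt 0.02
```

```bash
python3 -m pendant '[[[-1,-0.004,-0.0133,0,0,0,0],[-1,-0.008,-0.028,0,0,0,0],[-1,-0.010,-0.035,0,0,0,0],[-1,-0.011,-0.04,0,0,0,0],[-1,-0.011,-0.04,0,0,0,0],[-1,-0.011,-0.04,0,0,0,0],[-1,-0.010,-0.035,0,0,0,0],[-1,-0.0073,-0.025,0,0,0,0],[-1,-0.004,-0.015,0,0,0,0],[-1,0,0,0,0,0,0],[-1,0,0,0,0,0,0]]]' 35
python3 - <<'E'
from h import *
for n in("wrist","scene"):
    im,P=cloud(n);cv2.imwrite(f"pics/{n}5.png",im);np.savez(f"{n}5.npz",im=im,P=P);print(n);comps(im,P,zmax=.092)
go(.5583,.055,.022,80)
E
```

```text
clock: 8.95
tool_pos: [0.5581, 0.0566, 0.1099]
ee_rot: [-0.272, -3.129, -0.002]
force: [-0.2, 0.0, -2.2]
gripper_width: 0.0119
wrist
[200. 215.] 11154 foot [549.7  -5.  173.8  99.6  80. ] zf 0.0119 topz 0.113 toprect [512.4 -32.2  62.3 128.8  29. ]
[  7. 295.] 500 foot [ 571.1 -232.9   12.3   32.5   65.1] zf 0.0112 topz 0.218 toprect [ 5.079e+02 -2.350e+01  4.000e-01  2.200e+00  1.830e+01]
scene
[205. 190.] 1593 foot [ 576.  -264.1   68.5   77.7   56.8] zf 0.0122 topz 0.077 toprect [ 558.8 -289.2   13.    75.8   59.2]
[305. 245.] 3581 foot [ 5.498e+02 -1.000e-01  1.753e+02  1.014e+02  8.010e+01] zf 0.0124 topz 0.11 toprect [577.4 -85.   26.7  19.   48.4]
shift mm [-0.4 -1.9 88. ] turn wz 0.1 tool y yaw 80.1 tilt 0.05
```

View pics/wrist5.png

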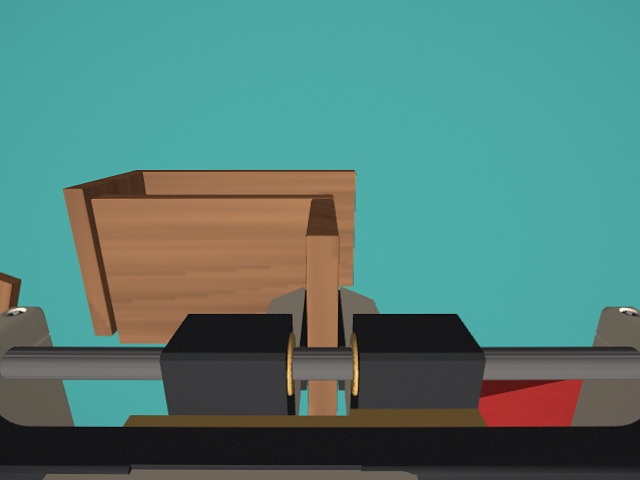

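View pics/scene5.png

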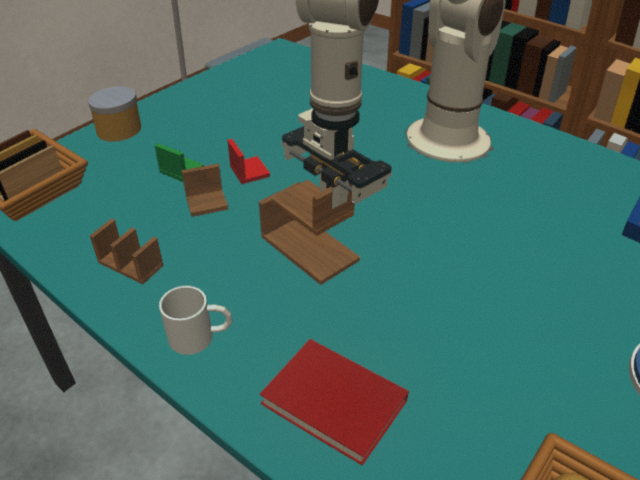

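The wrist view shows the medium squarely above the large foot: the foot's toe edge is at x≈354 px, the medium upright at 322, and the large upright at 85 px with a gap to the medium's toe. I'll correct about 4 mm and lower.

```bash
python3 -m pendant '[[[-1,-0.001,-0.004,0.02,0,0,0],[-1,0,0,0.03,0,0,0],[-1,0,0,0.02,0,0,0],[-1,0,0,0.01,0,0,0],[-1,0,0,0.004,0,0,0],[-1,0,0,0.002,0,0,0],[-1,0,0,0,0,0,0],[-1,0,0,0,0,0,0]]]' 35
python3 - <<'E'
from h import *
o=env.get_obs();print(o["force"],o["tool_pos"])
im,P=cloud("wrist");cv2.imwrite("pics/w6.png",im);np.savez("w6.npz",im=im,P=P)
with np.errstate(invalid="ignore"):m=wood(im)&(P[...,2]>.005)&(P[...,2]<.05)
h,e=np.histogram(P[m][:,2],np.arange(.005,.05,.002));print(h,e)
E
```

```text
clock: 10.05
tool_pos: [0.5593, 0.0509, 0.0247]
ee_rot: [0.274, 3.129, 0.0]
force: [1.3, -0.6, -1.4]
gripper_width: 0.0116
[ 1.28770776 -0.59565641 -1.3692328 ] [0.55930258 0.05090814 0.02470151]
[  177   153   889  6213   543   386   549   548   458  1105 21910  3110
   419   438   454   425   471   467   471   498   491   498] [0.005 0.007 0.009 0.011 0.013 0.015 0.017 0.019 0.021 0.023 0.025 0.027
 0.029 0.031 0.033 0.035 0.037 0.039 0.041 0.043 0.045 0.047 0.049]
```

View pics/w6.png

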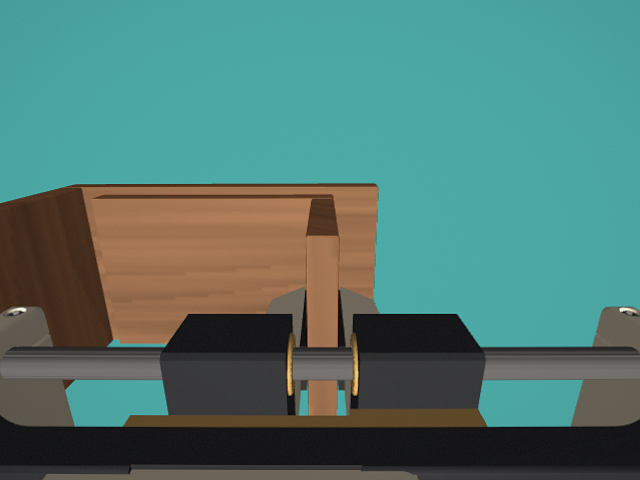

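Foot top reads 0.026, so about 2 mm to go before contact.

```bash
python3 -m pendant '[[[-1,0,0,0.001,0,0,0],[-1,0,0,0.001,0,0,0],[-1,0,0,0.0008,0,0,0],[-1,0,0,0,0,0,0]]]' 35
```

```text
clock: 10.6
tool_pos: [0.5589, 0.0509, 0.0223]
ee_rot: [0.274, 3.129, -0.001]
force: [-3.1, -1.3, 7.0]
gripper_width: 0.0116
```

```bash
python3 -m pendant '[[[-0.5,0,0,0,0,0,0],[-0.3,0,0,0,0,0,0],[-0.2,0,0,0,0,0,0],[-0.2,0,0,0,0,0,0],[-0.2,0,0,0,0,0,0],[-0.2,0,0,-0.01,0,0,0],[-0.2,0,0,-0.04,0,0,0],[-0.2,0,0,-0.06,0,0,0],[-0.2,0,0,-0.03,0,0,0],[-0.2,0,0,0,0,0,0],[-0.2,0,0,0,0,0,0]]]' 35
python3 - <<'E'
from h import *
for n in("wrist","scene"):
    im,P=cloud(n);cv2.imwrite(f"pics/{n}7.png",im);np.savez(f"{n}7.npz",im=im,P=P);print(n);comps(im,P,zmax=.1)
    with np.errstate(invalid="ignore"):m=wood(im)&(np.abs(P[...,2]-.024)<.005)&(P[...,1]>-.12)&(P[...,1]<.1)
    print(cv2.minAreaRect(P[m][:,:2].astype(np.float32)*1000),np.median(P[m][:,2]))
    with np.errstate(invalid="ignore"):m=wood(im)&(np.abs(P[...,2]-.012)<.004)&(P[...,1]>-.12)&(P[...,1]<.12)
    print(cv2.minAreaRect(P[m][:,:2].astype(np.float32)*1000),np.median(P[m][:,2]))
    with np.errstate(invalid="ignore"):m=wood(im)&(P[...,2]>.086)&(P[...,2]<.1)&(P[...,1]>-.12)&(P[...,1]<.12)
    T=P[m]
    for s in (T[T[:,1]>0],T[T[:,1]<-.05]):print("tops",cv2.minAreaRect(s[:,:2].astype(np.float32)*1000) if len(s) else 0)
go(.5583,.055,.022,80)
E
```

```text
clock: 11.98
tool_pos: [0.5582, 0.0507, 0.1611]
ee_rot: [-0.274, -3.129, 0.0]
force: [-0.1, 0.7, -0.6]
gripper_width: 0.037
wrist
[240. 218.] 24517 foot [550.1  -4.2 172.2 100.4  80.1] zf 0.012 topz 0.094 toprect [547.2 -21.  153.6  99.7  79.8]
[ 28. 279.] 3536 foot [ 577.5 -268.9   62.8   80.5   57.7] zf 0.0117 topz 0.268 toprect [508.6 -26.7   7.5   1.6  77. ]
((547.8980102539062, -21.197723388671875), (151.02980041503906, 98.42648315429688), 78.6164779663086) 0.023855609960033053
((549.3602294921875, -6.853446960449219), (176.48301696777344, 99.63816833496094), 79.98706817626953) 0.011902192223731928
tops ((557.6961669921875, 49.202911376953125), (11.789898872375488, 89.83910369873047), 79.7472152709961)
tops ((534.48046875, -90.39360809326172), (13.233564376831055, 99.38754272460938), 79.9840316772461)
scene
[205. 190.] 1603 foot [ 576.3 -263.7   67.8   77.5   56.6] zf 0.0118 topz 0.078 toprect [ 560.  -289.4   11.4   74.7   56.7]
[306. 236.] 5075 foot [5.494e+02 3.000e-01 1.763e+02 1.031e+02 7.950e+01] zf 0.0126 topz 0.097 toprect [549.2 -13.1 151.1  99.8  79.4]
((-373.55517578125, 50.14166259765625), (158.32644653320312, 1949.727294921875), 86.02264404296875) 0.024295114394868533
((-355.3563232421875, 39.39155578613281), (185.99151611328125, 1934.0390625), 87.36748504638672) 0.012479966121759722
tops ((-370.1260986328125, 46.339637756347656), (96.34032440185547, 1945.4796142578125), 88.21442413330078)
tops ((535.751708984375, -85.56243896484375), (13.038471221923828, 99.93610382080078), 80.68756103515625)
shift mm [ -0.2   4.4 138. ] turn wz -0.0 tool y yaw 80.0 tilt 0.15
```

View pics/scene7.png

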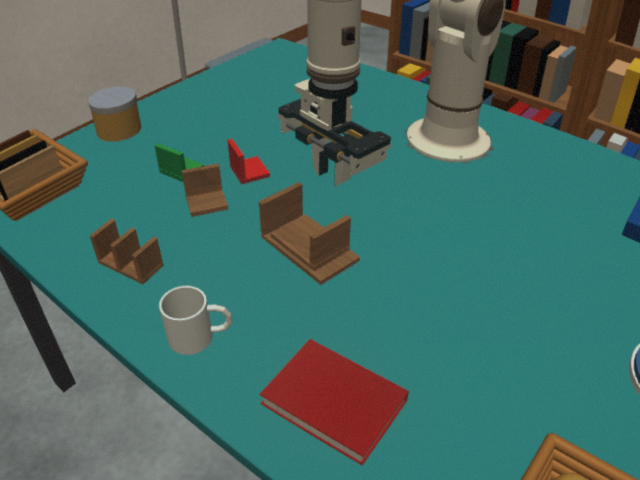

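View pics/wrist7.png

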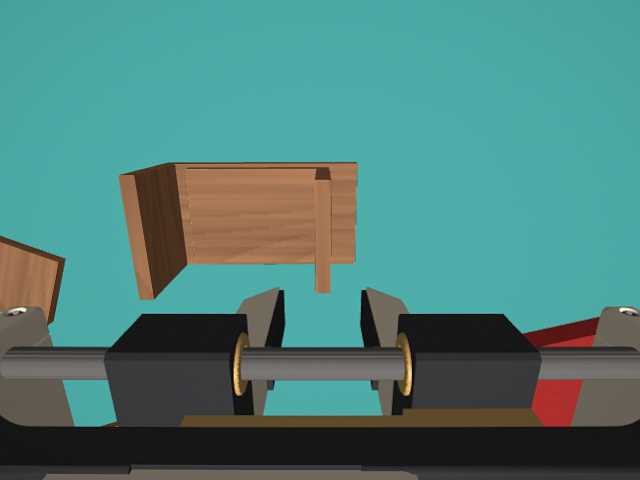

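The medium is released flat on the large foot (foot top at 0.024). In the wrist cloud the uprights are 141.5 mm apart along and 1.4 mm sideways, and square. Next, the small one.

Run:
```python
from h import *
go(.558,-.2925,.155,57)
```

```text
shift mm [ -60.1 -337.9    5.1] turn wz 23.0 tool y yaw 80.0 tilt 0.15
```

```bash
python3 -m pendant '[[[0,-0.003,-0.0179,0,0,0,0],[0,-0.007,-0.04,0,0,0,0],[0,-0.009,-0.05,0,0,0,0],[0,-0.009,-0.05,0,0,0,0],[0,-0.009,-0.05,0,0,0,0],[0,-0.009,-0.05,0,0,0,0],[0,-0.009,-0.05,0,0,0,0],[0,-0.005,-0.03,0.005,0,0,0],[0,0,0,0,0,0,8],[0,0,0,0,0,0,8],[0,0,0,0,0,0,7],[0,0,0,0,0,0,0],[0,0,0,0,0,0,0]]]' 30
python3 - <<'E'
from h import *
im,P=cloud("wrist");cv2.imwrite("pics/w8.png",im);comps(im,P,zmax=.1)
go(.558,-.2925,.155,57)
E
```

```text
clock: 13.7
tool_pos: [0.5584, -0.2929, 0.1558]
ee_rot: [-0.89, -3.012, 0.0]
force: [0.7, 0.8, 0.2]
gripper_width: 0.0459
[563.  55.] 15586 foot [565.1 -72.3 143.4  73.1  38.3] zf 0.0123 topz 0.092 toprect [543.4 -93.1  14.2  81.7  80. ]
[349. 221.] 6465 foot [ 576.3 -272.4   68.3   80.3   58.1] zf 0.0119 topz 0.077 toprect [ 560.7 -297.4   11.1   80.1   58.1]
shift mm [ 0.6 -0.2  0.9] turn wz 0.1 tool y yaw 57.1 tilt 0.04
```

View pics/w8.png

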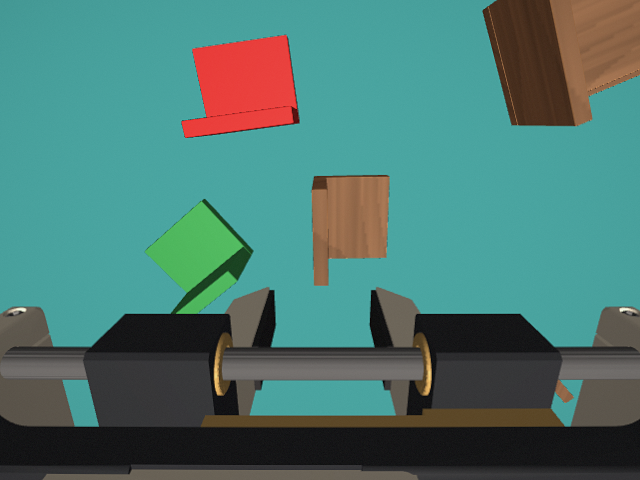

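The wrist view shows the small at (349,221), with its upright's top at (320,235). The green L at (200,260) is clear of the left finger, since I'll keep the opening narrow. Align and descend.

```bash
python3 -m pendant '[[[-0.2,-0.0025,-0.0015,0.01,0,0,-1],[-0.2,0,0,0.03,0,0,0],[-0.2,0,0,0.03,0,0,0],[-0.2,0,0,0.02,0,0,0],[-0.2,0,0,0,0,0,0]]]' 30
python3 - <<'E'
from h import *
im,P=cloud("wrist");cv2.imwrite("pics/w9.png",im);comps(im,P,zmax=.1)
go(.5605,-.297,.007,58)
E
```

```text
clock: 14.38
tool_pos: [0.5588, -0.2942, 0.0641]
ee_rot: [-0.864, -3.016, -0.001]
force: [0.6, -0.3, -0.3]
gripper_width: 0.0373
[607.  61.] 8360 foot [543.4 -98.5   3.2  79.4  80.2] zf 0.013 topz 0.06 toprect [547.8 -99.9   3.8  61.   78.5]
[357. 252.] 11237 foot [ 575.9 -272.3   68.7   80.    58.3] zf 0.0118 topz 0.178 toprect [ 553.5 -277.4   41.5   14.3   27.2]
shift mm [-1.7 -1.6 58.7] turn wz 0.0 tool y yaw 58.0 tilt 0.08
```

View pics/w9.png

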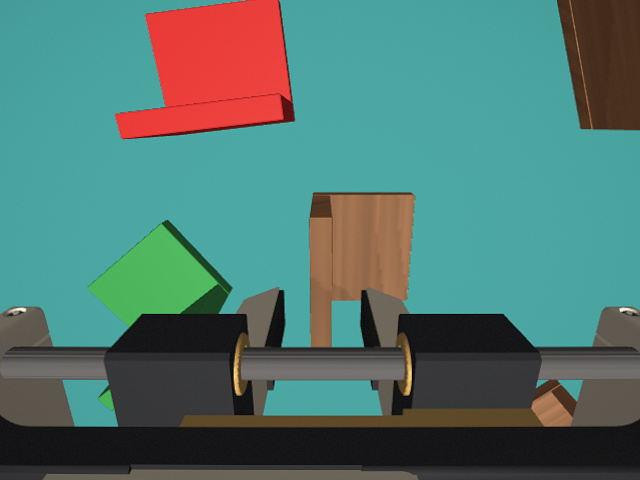

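The jaws straddle the upright (320,280) and the green one stays left of the finger.

```bash
python3 -m pendant '[[[-0.2,-0.001,-0.0015,0.02,0,0,0],[-0.2,0,0,0.022,0,0,0],[-0.2,0,0,0.01,0,0,0],[-0.2,0,0,0.005,0,0,0],[-0.2,0,0,0,0,0,0]]]' 30
python3 -m pendant '[[[-1,0,0,0,0,0,0],[-1,0,0,0,0,0,0],[-1,0,0,0,0,0,0],[-1,0,0,0,0,0,0],[-1,0,0,0,0,0,0],[-1,0,0,0,0,0,0],[-1,0,0,0,0,0,0],[-1,0,0,0,0,0,0]]]' 30
```

```text
clock: 15.05
tool_pos: [0.5606, -0.2967, 0.0094]
ee_rot: [0.866, 3.02, 0.0]
force: [0.2, -0.2, -0.1]
gripper_width: 0.0369
clock: 16.05
tool_pos: [0.5607, -0.2968, 0.0097]
ee_rot: [0.866, 3.019, -0.0]
force: [-1.0, -0.4, 3.9]
gripper_width: 0.0117
```

```bash
python3 -m pendant '[[[-1,0,0,-0.01,0,0,0],[-1,0,0,-0.03,0,0,0],[-1,0,0,-0.04,0,0,0],[-1,0,0,-0.04,0,0,0],[-1,0,0,-0.02,0,0,-7.5],[-1,0,0,0,0,0,-7.5],[-1,0,0,0,0,0,-7],[-1,0,0,0,0,0,0],[-1,0,0,0,0,0,0]]]' 30
python3 - <<'E'
from h import *
go(.543,-.0365,.15,80)
im,P=cloud("wrist");cv2.imwrite("pics/w10.png",im)
with np.errstate(invalid="ignore"): m=wood(im)&(P[...,2]>.13)&(P[...,2]<.175)
m[:,:260]=0
F=P[m];h,e=np.histogram(F[:,2],np.arange(.13,.18,.003));print(h,e)
F=F[np.abs(F[:,2]-np.median(F[:,2]))<.006];r=cv2.minAreaRect(F[:,:2].astype(np.float32)*1000);print(r,np.median(F[:,2]))
A=np.c_[F[:,:2],np.ones(len(F))];print(np.linalg.lstsq(A,F[:,2],rcond=None)[0])
E
```

```text
clock: 17.18
tool_pos: [0.5601, -0.2967, 0.1491]
ee_rot: [-0.278, -3.129, -0.0]
force: [-0.7, 0.1, -1.1]
gripper_width: 0.0116
shift mm [ 62.7 253.1  -0.8] turn wz -0.2 tool y yaw 79.8 tilt 0.04
[   0    0    0    1  124  137 3379 6331   29   32   34   31   33   43
   36    0] [0.13  0.133 0.136 0.139 0.142 0.145 0.148 0.151 0.154 0.157 0.16  0.163
 0.166 0.169 0.172 0.175 0.178]
((556.3349609375, -268.3783874511719), (69.29047393798828, 64.1670150756836), 79.90563201904297) 0.15124209649246378
[ 0.00565514 -0.00121394  0.1477303 ]
```

View pics/w10.png

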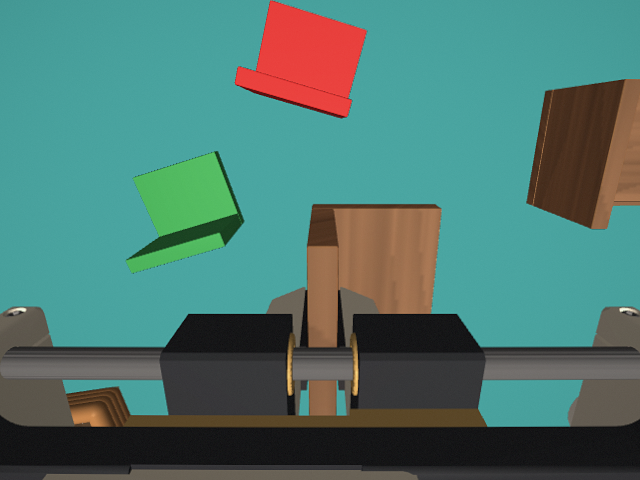

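The small is held flat and square, underside at 0.139, well above the pile's 0.092 top. Carrying it over.

```bash
python3 -m pendant '[[[-1,0.004,0.016,0,0,0,-0.2],[-1,0.0075,0.03,0,0,0,0],[-1,0.01,0.04,0,0,0,0],[-1,0.01,0.04,0,0,0,0],[-1,0.01,0.04,0,0,0,0],[-1,0.01,0.04,0,0,0,0],[-1,0.0075,0.03,0,0,0,0],[-1,0.0035,0.017,0,0,0,0],[-1,0,0,0,0,0,0],[-1,0,0,0,0,0,0]]]' 30
python3 - <<'E'
from h import *
go(.543,-.0365,.034,80)
im,P=cloud("wrist");cv2.imwrite("pics/w11.png",im)
with np.errstate(invalid="ignore"):
    m=wood(im)&(np.abs(P[...,2]-.09)<.004)&(P[...,1]>.02)
print(cv2.minAreaRect(P[m][:,:2].astype(np.float32)*1000))
E
```

```text
clock: 18.48
tool_pos: [0.5421, -0.0384, 0.1493]
ee_rot: [0.272, 3.13, -0.001]
force: [0.2, 0.2, -1.6]
gripper_width: 0.0115
shift mm [ -0.6   2.1 115.3] turn wz 0.1 tool y yaw 80.1 tilt 0.05
((557.514892578125, 48.6209602355957), (11.631609916687012, 89.81431579589844), 79.90077209472656)
```

View pics/w11.png

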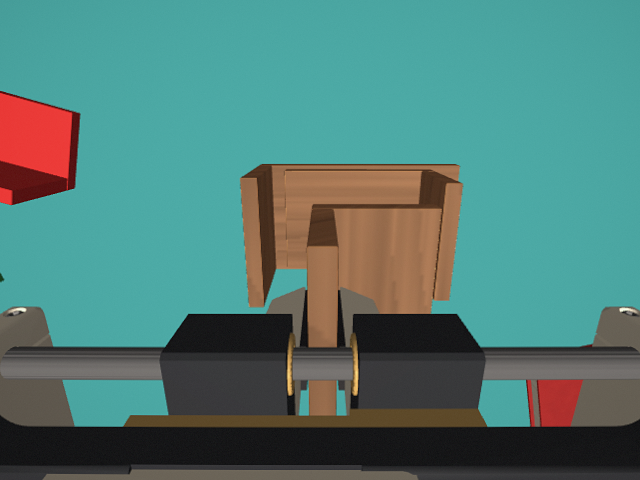

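The wrist view shows the small between the two uprights (255 and 450 px), at the computed target within 1 mm. Lowering.

```bash
python3 -m pendant '[[[-1,0,0.0003,0.015,0,0,0],[-1,0,0,0.03,0,0,0],[-1,0,0,0.03,0,0,0],[-1,0,0,0.02,0,0,0],[-1,0,0,0.012,0,0,0],[-1,0,0,0.005,0,0,0],[-1,0,0,0,0,0,0],[-1,0,0,0,0,0,0]]]' 30
python3 - <<'E'
from h import *
go(.5424,-.038,.034,80)
E
```

```text
clock: 19.52
tool_pos: [0.5428, -0.0365, 0.038]
ee_rot: [0.269, 3.129, 0.0]
force: [0.0, 0.3, -1.0]
gripper_width: 0.0119
shift mm [ 0.2 -1.5  4. ] turn wz 0.2 tool y yaw 80.2 tilt 0.08
```

```bash
python3 -m pendant '[[[-1,0,0,0.002,0,0,0],[-1,0,0,0.001,0,0,0],[-1,0,0,0.001,0,0,0],[-1,0,0,0,0,0,0]]]' 30
python3 -m pendant '[[[-1,0,0,0.0006,0,0,0],[-1,0,0,0,0,0,0]]]' 30
```

```text
clock: 20.02
tool_pos: [0.5421, -0.0364, 0.0337]
ee_rot: [0.269, 3.13, -0.0]
force: [-1.8, 0.5, 3.4]
gripper_width: 0.0118
clock: 20.27
tool_pos: [0.5422, -0.0365, 0.0337]
ee_rot: [0.269, 3.13, -0.0]
force: [-3.4, 0.2, 9.7]
gripper_width: 0.0114
```

Contact at the expected height (9.7 N). I'll release with a small opening (~28 mm) and retreat straight up.

```bash
python3 -m pendant '[[[-0.6,0,0,0,0,0,0],[-0.5,0,0,0,0,0,0],[-0.4,0,0,0,0,0,0],[-0.4,0,0,0,0,0,0],[-0.4,0,0,0,0,0,0]]]' 30
python3 -m pendant '[[[-0.4,0,0,-0.01,0,0,0],[-0.4,0,0,-0.03,0,0,0],[-0.4,0,0,-0.05,0,0,0],[-0.4,0,0,-0.05,0,0,0],[-0.4,0,0,-0.02,0,0,0],[-0.4,0,0,0,0,0,0],[-0.4,0,0,0,0,0,0]]]' 30
python3 - <<'E'
from h import *
for n in("wrist","scene"):
    im,P=cloud(n);cv2.imwrite(f"pics/{n}12.png",im)
    with np.errstate(invalid="ignore"):
        b=wood(im)&(np.abs(P[...,0]-.55)<.12)&(np.abs(P[...,1])<.15)
        T=P[b&(P[...,2]>.085)&(P[...,2]<.107)]
    for nm,s in(("L",T[T[:,1]<-.065]),("S",T[(T[:,1]>-.065)&(T[:,1]<.0)]),("M",T[T[:,1]>.02])):
        s=s[s[:,2]>np.percentile(s[:,2],98)-.006] if len(s) else s
        print(n,nm,len(s),cv2.minAreaRect(s[:,:2].astype(np.float32)*1000) if len(s) else 0, s[:,2].max() if len(s) else 0)
    with np.errstate(invalid="ignore"): f=P[b&(np.abs(P[...,2]-.036)<.004)]
    A=np.c_[f[:,:2],np.ones(len(f))];print(len(f),np.linalg.lstsq(A,f[:,2],rcond=None)[0],np.median(f[:,2]))
E
```

```text
clock: 20.9
tool_pos: [0.542, -0.0365, 0.0326]
ee_rot: [-0.269, -3.13, -0.0]
force: [0.6, -0.9, -0.1]
gripper_width: 0.0277
clock: 21.78
tool_pos: [0.5412, -0.0365, 0.1918]
ee_rot: [-0.269, -3.129, 0.0]
force: [-0.2, -0.0, -0.1]
gripper_width: 0.0274
wrist L 1650 ((534.3667602539062, -90.66942596435547), (12.196074485778809, 99.04075622558594), 80.19782257080078) 0.0923641134725931
wrist S 1363 ((541.0231323242188, -37.74782180786133), (11.609910011291504, 79.2008285522461), 79.87351989746094) 0.1009424835319912
wrist M 1520 ((557.4441528320312, 48.80992126464844), (11.708013534545898, 89.52344512939453), 80.0331802368164) 0.09452872879054786
4909 [1.51856180e-03 5.46296295e-05 3.50317594e-02] 0.0358524766847757
scene L 187 ((535.5595092773438, -84.70039367675781), (12.514846801757812, 99.41163635253906), 81.14149475097656) 0.09422177616867933
scene S 184 ((543.1315307617188, -33.603214263916016), (15.284863471984863, 79.23516845703125), 78.94246673583984) 0.10312230711653125
scene M 235 ((558.837158203125, 54.288360595703125), (14.792611122131348, 88.21128845214844), 76.93904876708984) 0.09588595515872678
772 [-0.00722427 -0.00014985  0.04027868] 0.0362966300887303
```

View pics/wrist12.png

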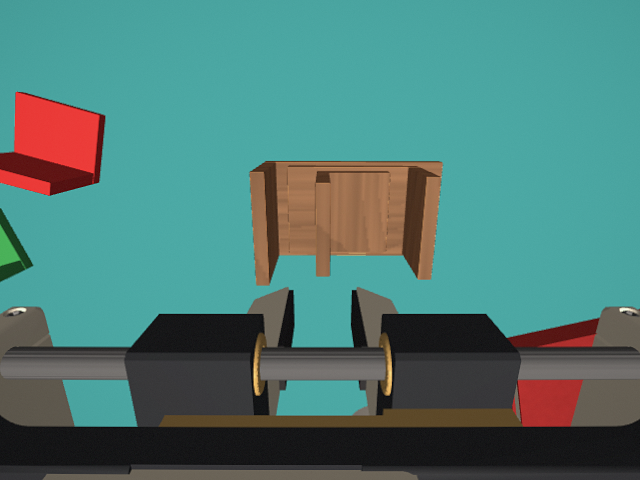

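View pics/scene12.png

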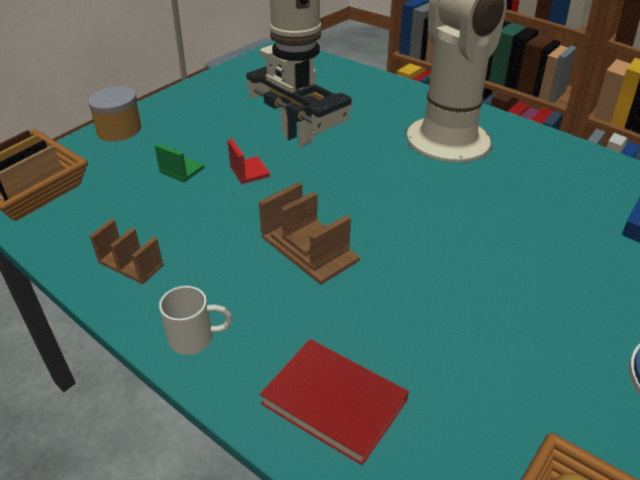

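The pile is nested: L, S and M uprights at x≈260, 323 and 430 px. S–M are 88 mm apart along and 1 mm sideways; M–L are 141 mm and 1.5 mm. Everything is flat, and the gripper is well clear. Handing in.

```bash
python3 -c "
from cell import env
print(env.finish_job())"
```

```text
the job is handed in; nothing more can be done
None
```

The pile is built and handed in at about 22 s. The medium bookend sits flat and reversed on the large one's foot, and the small one sits on the medium's foot, facing the same way as the large.

**Last checks (wrist depth):**

| Pair | Uprights apart | Sideways offset |
|---|---|---|
| Medium to large | 141 mm | 1.5 mm |
| Small to medium | 88 mm | 1 mm |

- **Square and flat:** yaws agree within about 0.3°. The small's foot fits level at its expected height, and the medium's foot top was at the right height after release.
- **Large bookend:** it moved about 2 mm at most, which is within the measurement noise.
- **Robot:** the gripper was clear of everything.

**What failed or disagreed:**
- **First grasp missed:** the fingertips measure about 38 mm behind the reported TCP. I closed at the medium's top edge and nudged it about 5 mm along the table, then corrected the height and gripped it properly.
- **Camera disagreement:** the scene and top cameras differed by about 5 mm in absolute position, and the scene view's yaw of the medium's top was about 3° off. I trusted the wrist view.

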